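# Build a level display plinth from two wood offcuts

## Task

Build a little display plinth on the glass shelf: lift the wooden wedge that is standing on its thick end on the counter, lay it on the counter on its broad square-cut face and let go to see that it sits without rocking, then take it again and set it gently in the middle of the sloping foot block on the shelf, turned so that the two slopes cancel and its top comes level. Then stand the loose tin upright in the middle of that top and let go. Do not bang on the glass, do not shift the foot block, and leave everything else where it is.

Things in the scene. Friction and masses are not known exactly. Their poses are not given: they have to be found in the camera images.
- wedge: Wooden wedge, 0.18 kg, first standing on its thick end, 84 mm tall. Origin: middle of the thick end (its underside then); z points to the thin end. Flat parallel end faces at x = -28 and +28 mm are the ones to grip. Broad square-cut face (sole): plane y = -23 mm. Centre of mass near (0, -3, 39) mm. Lying on its sole, y points up.
- wedge_sole (a point): Centre of the wedge's sole (84 x 56 mm, at right angles to the thick end), at (0, -23, 42) mm in the wedge's frame (same axes)
- wedge_top (a point): Centre of the wedge's top face, across from the sole, at (0, +15.6, 42) mm in the wedge's frame (same axes). The top slopes 10 degrees to the sole: the wedge is 46 mm thick at the thick end (y = +23 mm), 31 mm at the thin end (y = +8 mm). Bevels: the thick end's edge next to the top (6 mm), two corners of the thin end (7 and 12 mm).
- footblock: Irregular six-sided wooden foot block, about 100 x 84 mm in plan, 0.32 kg, loose on the glass shelf. Origin: centre of its underside, z up. Its flat top slopes 10 degrees, rising towards its own +x: 31 mm high at the -x end, 49 mm at the +x end. The wedge's thin end belongs over the high (+x) end.
- foot_top (a point): centre of the foot block's sloping top, 40 mm above its origin (axes of the foot block, not of the slope)
- tin: Loose closed round metal tin, 48 mm diameter (49 at the lid), 50 mm tall, 0.12 kg, upright on the counter. Origin: centre of its underside, z up. Three like it are in the show box and stay there.
- shelf: Fixed tempered-glass shelf, 160 (x) x 520 (y) mm, on two narrow steel brackets on the counter; glass top 66 mm above the counter. Origin: on the counter below its centre. The show box and the foot block stand on it, one on each half, either way round.
- showbox: Clear acrylic show box with a sliding front and three tins inside, 80 (x) x 220 (y) x 85 mm, fixed on the shelf; origin: centre of its underside. Not used.
- mug: Bystander: empty olive ceramic mug, 80 mm wide plus handle at its +y, 90 mm tall; origin centre of underside.
- spout: Bystander: red plastic pour spout standing on its collar, 46 mm wide, 86 mm tall; origin centre of underside.
- scraper: Bystander: stainless bench scraper lying flat, 110 x 93 mm, 16 mm high; origin under its middle.
- batten: Bystander: small rectangular wood batten, 100 x 30 x 20 mm, lying flat; origin centre of underside.
- jar: Bystander: glass jar, 76 mm diameter, 110 mm tall; origin centre of underside.
Not all that is in view belongs to the job. There is more than one size of the tin; the one meant has the size given above.

How it is judged:
On the way, in this order (a step that is already met when the one before it is completed fails the run):
1. the wedge is held in the fingers and lifted clear of the counter (height (world z) of wedge_sole above 0.062 m and contact force between the fingers and wedge above 0.5 N), for 0.1 s.
2. the wedge lies on the counter on its sole, let go and still (angle between wedge's own y axis and vertical below 0.06 rad and height (world z) of wedge_sole below 0.006 m and linear speed of wedge below 0.02 m/s and contact force between the fingers and wedge below 0.05 N), for 0.3 s.
3. the wedge rests centred on the foot block with its top level, let go and still (distance between wedge_sole and foot_top below 0.025 m and angle between wedge's own z axis and vertical between 1.316 and 1.476 rad and angle between wedge's own x axis and vertical between 1.491 and 1.651 rad and angle between wedge's own y axis and vertical below 0.4 rad and contact force between wedge and footblock above 0.3 N and linear speed of wedge below 0.02 m/s and contact force between the fingers and wedge below 0.05 N), for 0.3 s.
At the end, for the whole second after the job is handed in: The wedge rests on the foot block, its sole centre within 25 mm of the foot block's top centre and its top level within about 4.5 degrees; the foot block sits flat; the tin stands on the wedge's top, upright within 4.5 degrees and within 18 mm of the top's centre; all still and let go (distance between wedge_sole and foot_top below 0.025 m and angle between wedge's own z axis and vertical between 1.316 and 1.476 rad and angle between wedge's own x axis and vertical between 1.491 and 1.651 rad and angle between wedge's own y axis and vertical below 0.4 rad and contact force between wedge and footblock above 0.3 N and linear speed of each of wedge, tin below 0.02 m/s and distance between tin and wedge_top below 0.018 m and angle between tin's own z axis and vertical below 0.08 rad and contact force between tin and wedge above 0.2 N and angle between footblock's own z axis and vertical below 0.05 rad); the robot touches nothing.
It fails at once if something is banged on the glass shelf (over 60 N) (contact force between shelf and anything else above 60 N).
It fails at once if the foot block is shifted more than 30 mm (distance of footblock from where it was at the start of the episode above 0.03 m).
It fails at once if a bystander is moved more than 30 mm (distance of any of mug, spout, scraper, batten, jar from where it was at the start of the episode above 0.03 m).
It also fails if it takes over 69 s, if anything falls off the work surface, if the arm or the gripper's body presses on something with over 40 N, if the wrist force passes 120 N, or if a joint passes its speed limit or range.

## Robot

A 6-joint arm with a two-finger parallel gripper is mounted at the origin on the work surface. World frame = base frame: x ahead of the robot, y to its left, z up, the work surface at z = 0. Lengths are in m, angles in rad, forces in N, time in s.
With the tool pointing down it reaches from about 0.275 to 0.825 m from the base axis. Payload 4.9 kg.
Tool frame: the origin (TCP) lies midway between the tips of the shut fingers; the grasp point (between the pads) lies 19 mm behind it (bot.grip_depth is the distance from the TCP to the grasp point, in m); z points along the fingers, y is the line along which they close (so a half turn about z gives the same grasp; the last joint's range is limited). The gripper opens to 85 mm and grips with 20 to 120 N. Pads are 22 mm wide; open, the fingers measure 114 mm over their backs; the gripper's body (76 mm by 85 mm) begins 54 mm behind the grasp point. The pads swing forward as they close: fully open they stand 13 mm farther back than shut.
Start: joints at [-1.361, 0.326, -0.193, 1.052, 0, 1.437], TCP at [0.185, -0.518, 0.231] pointing down, gripper open.
Joint ranges: [-2.65, 2.65], [-0.97, 1.79], [-1.3, 1.35], [-1.93, 2.1], [-1.47, 1.37], [-3.14, 3.14]. Speed limits (rad/s): [2.57, 2.57, 3.14, 3.14, 3.14, 3.14].

## Interface

Orientations are given as a unit quaternion [w, x, y, z].
In Python, from cell import bot gives the robot as it stands. Calls block until the motion is done:
- bot.move_pose(position, orientation): joint-space move of the TCP to a pose.
- bot.move_linear(position, speed=0.15, rotation=None, until_force=None): straight line of the TCP; rotation=None keeps the orientation; speed is the mean speed in m/s. With until_force (N) it stops when the force on the tool has changed by that much, and returns True; else False.
- bot.goto_joints(angles): joint-space move.
- bot.set_gripper(opening, grasp_force=None): opening from 0.0 (shut) to 1.0 (fully open); grasp_force is the grip in N (None keeps the last); returns when the fingers have stopped.
- bot.wait(seconds).
- bot.solve_ik(position, orientation): joint angles nearest the present ones, or None.
- bot.camera(name): name is "scene" or "top" or "wrist"; returns the picture (384x512x3 uint8, red, green, blue); there is no depth.
- bot.calibration(name): a dict with "mtx" (3x3 intrinsics, pixels), "extrinsics" (4x4, takes a point from world to camera coordinates); the wrist camera has in their place "hand_eye" (4x4, takes a point from camera to tool coordinates, whose origin is the TCP and whose axes are the flange's). Camera axes: x right, y down, z forward; pixel columns grow to the right and rows downward; lengths in m; the calibration is good to about 2 mm. The wrist camera is an equidistant fisheye: a pixel r from the principal point sees the ray r / f radians off the axis. A picture is of the moment at which its call begins: read the wrist's pose just before it. calibration takes no time and is no camera call.
A pose or a line that the arm cannot do raises bot.PlanningError and nothing moves.
- bot.close_job(): hands the job in; it is judged then, once.
Trained networks look in the newest picture that a camera, given by its name, has taken for a name from the list of things; names that differ only in an ending like _2 or _b are one class to them, and where a whole thing is asked for, a point or a joint stands for the part that bears it (a point fixed in the world has none). Each returns a list of dicts, best first, with "confidence" (0 to 1); they miss things now and then, are a little off and sometimes report something else, mostly with a low value. They report only what shows in the picture. A call takes as long as a camera call. They do not tell look-alikes from the thing itself.
- bot.search_frame(camera, thing): "bbox" ([left, top, width, height] in pixels, round what is visible of it).
Readings, each from a call of its own:
- bot.read_clock(): time.
- bot.read_joint_positions(): joint angles.
- bot.read_joint_vel(): joint speeds.
- bot.read_joint_efforts(): joint torques, N m.
- bot.read_position(): TCP position.
- bot.read_tool_rot(): TCP orientation.
- bot.read_ft_force(): force on the tool from outside, world axes, zero at the start.
- bot.read_moment(): the same for the moment, N m.
- bot.read_gripper_width(): opening from 0.0 (shut) to 1.0 (fully open).
- bot.read_finger_force(): force on a finger pad.
Only numpy, scipy, OpenCV 4.12 (cv2) and the standard library are available. Lean on these libraries where they do the work, as an engineer would, in place of code of your own. Each camera call takes 0.05 s, during which the arm holds its last target. There are 200 camera calls.

## Working session

There is one attempt and no reset: what is moved stays moved. The work goes in short steps, each a Python script; the robot and the scene stay as the last script left them, time stands still between calls to the robot, and variables do not carry over. Pictures are saved under pics/ and viewed, at most 10 in all, crops included, and the job is handed in when it is done.

```bash
mkdir -p pics; ls; python3 - <<'E'
from cell import bot
import cv2,numpy as np
ims=[]
for c in ["scene","top"]:
    im=bot.camera(c); cv2.imwrite(f"pics/{c}0.png",cv2.resize(im[:,:,::-1],(800,600),interpolation=cv2.INTER_CUBIC))
    k=bot.calibration(c); print(c,k["mtx"].round(1).tolist(),k["extrinsics"].round(3).tolist())
    for t in ["wedge","footblock","tin","shelf","showbox","mug","spout","scraper","batten","jar"]:
        print(t,[(np.round(d["bbox"]).tolist(),round(d["confidence"],2)) for d in bot.search_frame(c,t)])
k=bot.calibration("wrist");print(k)
print(bot.read_clock(),bot.read_tool_rot(), bot.read_position())
E
```

```text
pics
scene [[389.4, 0.0, 258.1], [0.0, 389.4, 182.5], [0.0, 0.0, 1.0]] [[0.193, 0.981, 0.016, -0.11], [0.529, -0.091, -0.843, -0.181], [-0.826, 0.171, -0.537, 1.643], [0.0, 0.0, 0.0, 1.0]]
wedge [([322.0, 160.0, 16.0, 22.0], 0.67)]
footblock [([210.0, 196.0, 34.0, 36.0], 0.89)]
tin [([175.0, 168.0, 21.0, 29.0], 0.79), ([151.0, 183.0, 12.0, 20.0], 0.73), ([114.0, 176.0, 23.0, 28.0], 0.61), ([388.0, 183.0, 30.0, 41.0], 0.34)]
shelf [([180.0, 199.0, 192.0, 65.0], 0.87), ([388.0, 184.0, 33.0, 40.0], 0.54)]
showbox [([285.0, 179.0, 86.0, 48.0], 0.76), ([276.0, 188.0, 7.0, 11.0], 0.69), ([321.0, 159.0, 14.0, 24.0], 0.67)]
mug [([240.0, 171.0, 30.0, 34.0], 0.62), ([388.0, 184.0, 30.0, 44.0], 0.4)]
spout [([113.0, 218.0, 20.0, 37.0], 0.75)]
scraper [([276.0, 184.0, 6.0, 19.0], 0.62), ([182.0, 201.0, 188.0, 59.0], 0.5)]
batten [([205.0, 193.0, 11.0, 12.0], 0.46)]
jar [([387.0, 186.0, 35.0, 40.0], 0.9)]
top [[352.0, 0.0, 258.2], [0.0, 352.0, 190.0], [0.0, 0.0, 1.0]] [[0.017, -1.0, -0.004, -0.01], [-0.997, -0.016, -0.08, 0.53], [0.08, 0.006, -0.997, 1.186], [0.0, 0.0, 0.0, 1.0]]
wedge [([165.0,
[... 593 characters left out ...]
73), ([236.0, 202.0, 33.0, 26.0], 0.41), ([342.0, 224.0, 18.0, 15.0], 0.2)]
{'mtx': array([[297.31863964,   0.        , 255.71788296],
       [  0.        , 297.31863964, 194.50115049],
       [  0.        ,   0.        ,   1.        ]]), 'hand_eye': array([[ 3.06735082e-04, -9.47749634e-01, -3.19014947e-01,
         8.38181587e-02],
       [ 9.99999953e-01,  2.85743255e-04,  1.12602879e-04,
         4.50156825e-04],
       [-1.55629683e-05, -3.19014967e-01,  9.47749677e-01,
        -1.41909376e-01],
       [ 0.00000000e+00,  0.00000000e+00,  0.00000000e+00,
         1.00000000e+00]])}
1.1 [-2.29522038e-05  9.85262433e-01  1.71049515e-01 -2.36528672e-06] [ 0.18537378 -0.51781867  0.23126883]
```

View pics/scene0.png

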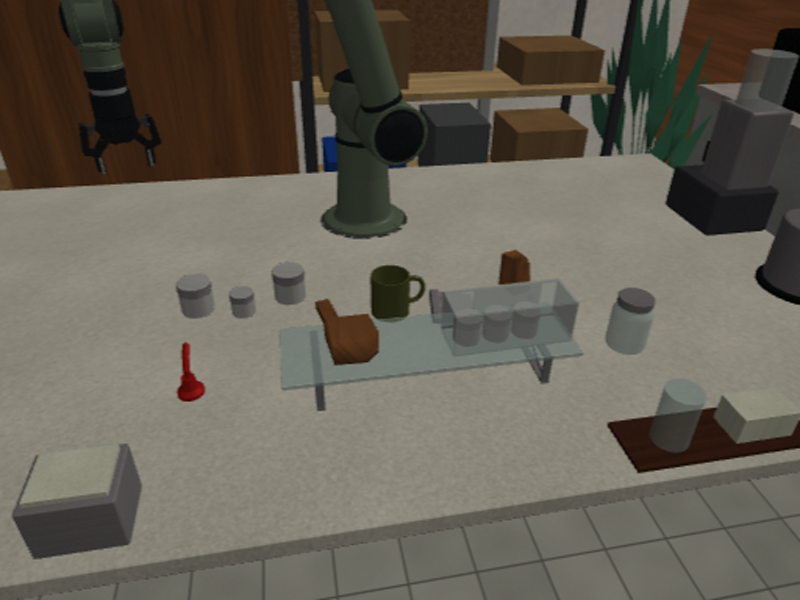

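View pics/top0.png

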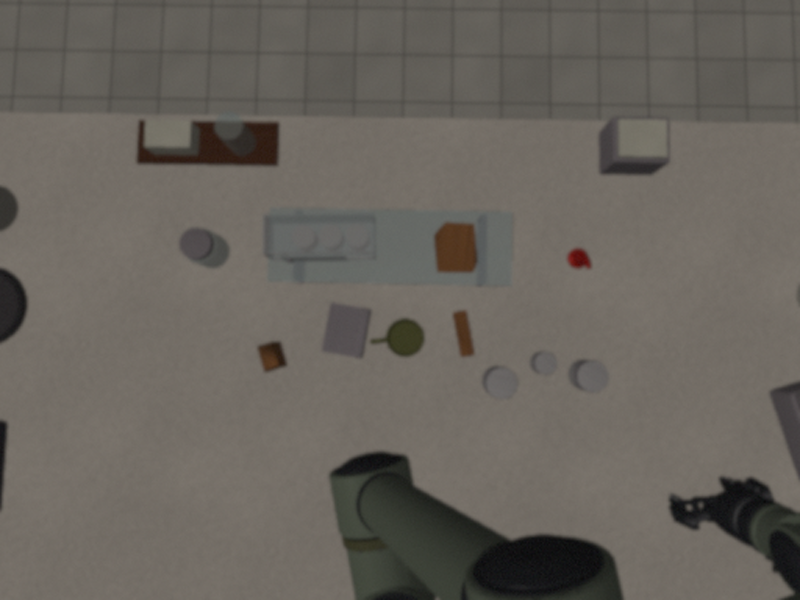

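The scene and top views show the wedge at top-view (270,356) and the foot block at (455,247). The show box is on the left half of the shelf. Of the three loose tins, the small middle one at (543,362) has the right size. Next I'll take wrist close-ups, rectified to metric maps.

```bash
cat > h.py <<'E'
from cell import bot
import cv2,numpy as np
from scipy.spatial.transform import Rotation as R
def q(Rm): x=R.from_matrix(Rm).as_quat(); return [x[3],x[0],x[1],x[2]]
def rot(w): return R.from_quat([w[1],w[2],w[3],w[0]]).as_matrix()
def down(yaw): c,s=np.cos(yaw),np.sin(yaw); return np.array([[c,s,0],[s,-c,0],[0,0,-1.]])
def topray(u,v,z,cam="top"):
    k=bot.calibration(cam);E=k["extrinsics"];d=E[:3,:3].T@np.linalg.solve(k["mtx"],[u,v,1]);o=-E[:3,:3].T@E[:3,3]
    return o+d*(z-o[2])/d[2]
def wrist():
    p=np.array(bot.read_position());Rm=rot(bot.read_tool_rot());im=bot.camera("wrist");return im,p,Rm
def wproj(P,p,Rm):
    k=bot.calibration("wrist");H=k["hand_eye"];M=k["mtx"]
    c=((P-p)@Rm-H[:3,3])@H[:3,:3]
    n=np.linalg.norm(c[...,:2],axis=-1);th=np.arctan2(n,c[...,2]);s=th/np.maximum(n,1e-9)*M[0,0]
    return np.stack([c[...,0]*s+M[0,2],c[...,1]*s+M[1,2]],-1)
def ortho(w,cx,cy,z,half=.12,n=600):
    # up in picture = +x, left = +y
    im,p,Rm=w;s=np.linspace(half,-half,n);X,Y=np.meshgrid(cx+s,cy+s,indexing="ij")
    uv=wproj(np.stack([X,Y,np.full_like(X,z)],-1),p,Rm).astype(np.float32)
    o=cv2.remap(im,uv[...,0],uv[...,1],cv2.INTER_CUBIC)
    for i in range(1,int(2*half/.02)):
        g=int(i*.02/(2*half)*n); o[g,:6]=o[:6,g]=(255,0,0)
    return o[:,:,::-1]
E
python3 - <<'E'
from h import *
S=1.5625
for n,u,v,z in [("wedge",270,353,.084),("foot",455,247,.106),("tin",543,362,.05),("bigtinA",500,383,.05),("bigB",590,376,.05),("batten",463,333,.02),("mug",405,337,.09),("scraper",347,330,.016),("shelfTL",264,212,.066),("shelfBR",512,286,.066)]:
    print(n,topray(u/S,v/S,z).round(3))
T=topray(543/S,362/S,.05);F=topray(455/S,247/S,.106);W=topray(270/S,353/S,.084)
import pickle;out={}
for n,P,h in [("tin",T,.2),("foot",F,.27),("wedge",W,.25)]:
    bot.move_pose([P[0],P[1],h],q(down(np.pi)));out[n]=wrist()
    print(n,bot.read_clock(),[ (np.round(d["bbox"]).tolist(),round(d["confidence"],2)) for d in bot.search_frame("wrist",{"foot":"footblock"}.get(n,n))])
pickle.dump(out,open("w.pkl","wb"))
a=ortho(out["foot"],F[0],F[1],.106,.1,400);b=ortho(out["foot"],F[0],F[1],.066,.1,400)
cv2.imwrite("pics/foot1.png",np.hstack([a,b]))
a=ortho(out["wedge"],W[0],W[1],.084,.08,400);b=ortho(out["wedge"],W[0],W[1],.0,.08,400)
cv2.imwrite("pics/wedge1.png",np.hstack([a,b]))
a=ortho(out["tin"],T[0],T[1],.05,.16,600);cv2.imwrite("pics/tin1.png",a)
E
```

```text
wedge [0.405 0.272 0.084]
foot [ 0.628 -0.106  0.106]
tin [ 0.394 -0.3    0.05 ]
bigtinA [ 0.349 -0.209  0.05 ]
bigB [ 0.367 -0.399  0.05 ]
batten [ 0.453 -0.133  0.02 ]
mug [ 0.442 -0.007  0.09 ]
scraper [0.456 0.121 0.016]
shelfTL [0.704 0.3   0.066]
shelfBR [ 0.554 -0.231  0.066]
tin 3.0833 [([124.0, 123.0, 74.0, 69.0], 0.89), ([306.0, 107.0, 73.0, 70.0], 0.72), ([228.0, 147.0, 46.0, 56.0], 0.68)]
foot 4.375 [([212.0, 134.0, 85.0, 90.0], 0.72)]
wedge 6.0917 [([240.0, 128.0, 48.0, 68.0], 0.61)]
```

View pics/foot1.png

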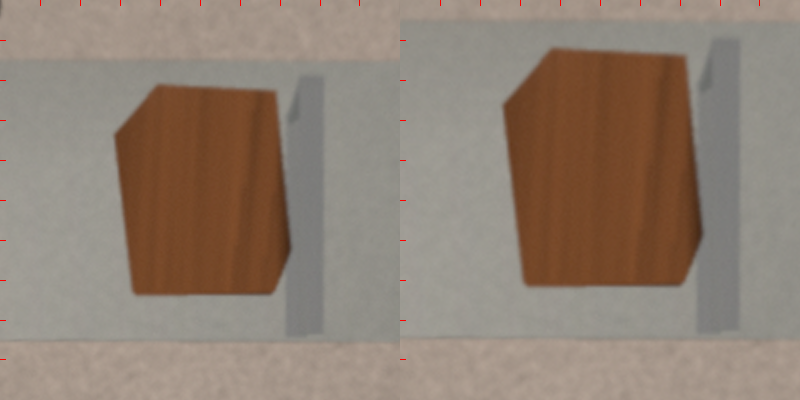

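View pics/wedge1.png

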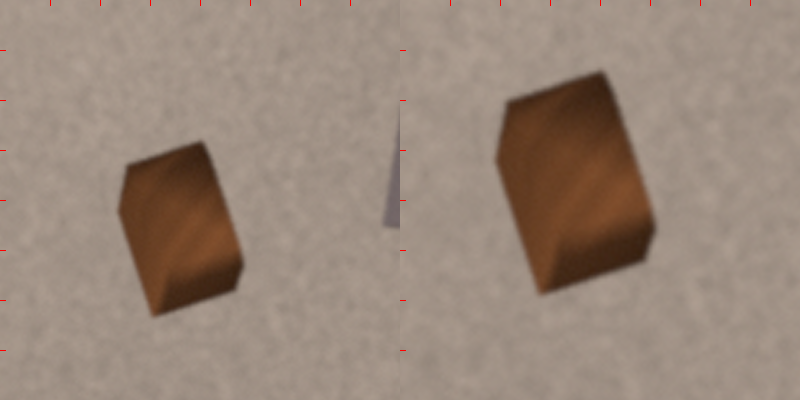

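View pics/tin1.png

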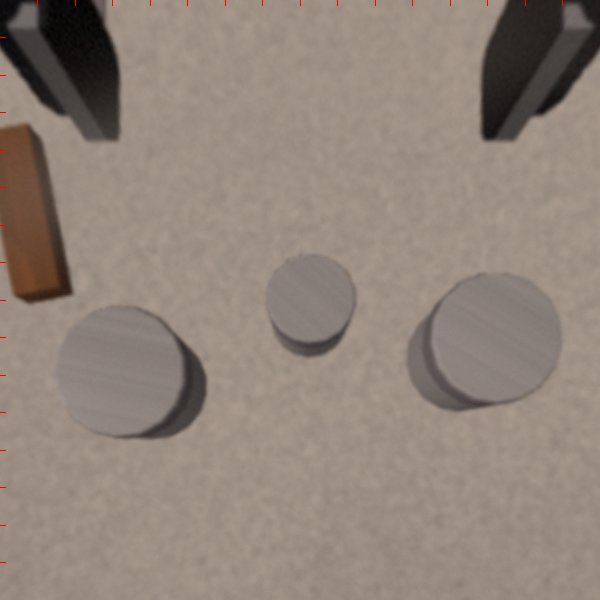

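The tin is the small one at (310,299), with its centre at about (0.394,-0.305). I can't tell the wedge's slope side or the foot block's rise direction from above, so I'll take an oblique shot.

```bash
python3 - <<'E'
from h import *
import pickle
o=pickle.load(open("w.pkl","rb"))
a=np.array([.945*.6,.32*.6,-.8]);a/=np.linalg.norm(a)
y=np.cross([0,0,1],a);y/=np.linalg.norm(y)
for sy in (1,-1):
    Rm=np.c_[np.cross(sy*y,a),sy*y,a]
    if Rm[2,0]>0: break   # camera above
try:
    bot.move_pose(np.array([.405,.272,.04])-a*.16,q(Rm)); o["obl"]=wrist()
except bot.PlanningError as e: print(e)
print(bot.read_clock(),bot.read_joint_positions())
d=bot.search_frame("wrist","wedge");print(d[:2])
pickle.dump(o,open("w.pkl","wb"))
im=o["obl"][0][:,:,::-1]
u,v=wproj(np.array([.405,.272,.04]),*o["obl"][1:]).astype(int);print(u,v)
c1=cv2.resize(im[max(v-60,0):v+60,max(u-60,0):u+60],(400,400),interpolation=cv2.INTER_CUBIC)
s=bot.camera("scene")[:,:,::-1]
c2=cv2.resize(s[185:240,195:250],(400,400),interpolation=cv2.INTER_CUBIC)
cv2.imwrite("pics/obl.png",cv2.convertScaleAbs(np.hstack([c1,c2]),alpha=1.5))
E
```

```text
9.025 [ 0.58732571 -0.24958528 -1.23757769 -0.04337366 -0.15517057 -2.93086675]
[{'bbox': [223.5, 140.8, 44.1, 75.8], 'confidence': 0.81}]
255 178
```

View pics/obl.png

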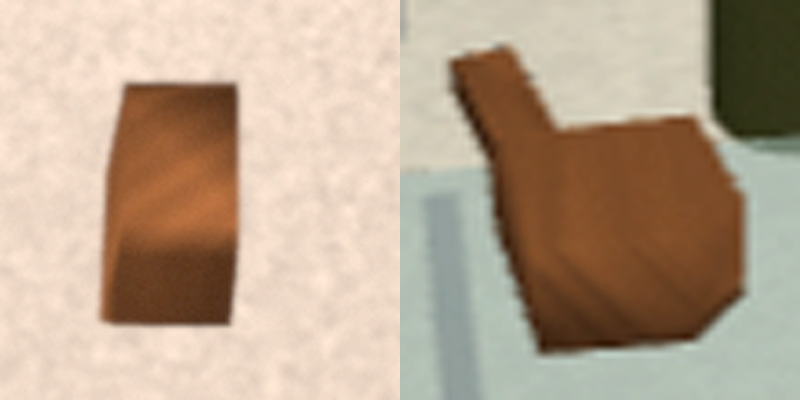

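```bash
python3 - <<'E'
from h import *
import pickle
o=pickle.load(open("w.pkl","rb"));im,p,Rm=o["foot"]
F=topray(455/1.5625,247/1.5625,.106)
px=np.array([(158,85),(276,91),(290,250),(272,294),(134,294),(115,133)],float)
P=np.c_[F[0]+(200-px[:,1])*.0005,F[1]+(200-px[:,0])*.0005]
H=bot.calibration("wrist")["hand_eye"];C=p+Rm@H[:3,3];print("cam",C.round(3))
k=bot.calibration("scene");E=k["extrinsics"]
obs=np.array([(214.2,233.1),(235.6,231.1),(242.5,225.6),(242.5,211.8),(235.6,201.2),(216.3,202.9)])
for sgn in (1,-1):
    Q=P.copy()
    for _ in range(8):
        cx=(Q[:,0].min()+Q[:,0].max())/2
        z=.106+sgn*(Q[:,0]-cx)*np.tan(np.radians(10))
        Q=C[:2]+(P-C[:2])*((C[2]-z)/(C[2]-.106))[:,None]
    V=np.r_[np.c_[Q,z],np.c_[Q,np.full(6,.066)]]
    c=V@E[:3,:3].T+E[:3,3];uv=c@k["mtx"].T;uv=uv[:,:2]/uv[:,2:]
    h=cv2.convexHull(uv.astype(np.float32))
    print(sgn,Q.min(0).round(4),Q.max(0).round(4),np.ptp(Q,0).round(4),"center",((Q.min(0)+Q.max(0))/2).round(4))
    print(" hull",h[:,0].round(1).tolist()); print(" dist",[round(cv2.pointPolygonTest(h,tuple(map(float,a)),True),1) for a in obs])
E
```

```text
cam [ 0.544 -0.107  0.411]
1 [ 0.5822 -0.1521] [ 0.6815 -0.0645] [0.0994 0.0875] center [ 0.6318 -0.1083]
 hull [[241.5, 226.1999969482422], [234.8000030517578, 232.1999969482422], [212.89999389648438, 234.0], [207.1999969482422, 217.1999969482422], [206.5, 207.0], [209.0, 203.1999969482422], [234.3000030517578, 200.6999969482422], [241.3000030517578, 212.89999389648438]]
 dist [0.8, 0.3, -1.0, -1.5, -0.9, 0.4]
-1 [ 0.5799 -0.1505] [ 0.6901 -0.0631] [0.1102 0.0874] center [ 0.635  -0.1068]
 hull [[242.1999969482422, 227.0], [235.6999969482422, 234.1999969482422], [212.39999389648438, 236.10000610351562], [207.6999969482422, 216.6999969482422], [206.8000030517578, 203.3000030517578], [209.39999389648438, 197.1999969482422], [233.3000030517578, 194.89999389648438], [242.10000610351562, 216.6999969482422]]
 dist [2.4, 2.2, -0.3, -2.2, 0.2, 6.3]
```

The foot block's high end faces world +x and its centre is about (0.632,-0.108). The wedge's sole faces roughly -y. Next: grip at 45°, lift, flip and lay it down.

```bash
cat > p1.py <<'E'
from h import *
O=np.array([.4007,.2848,0]);x=np.array([.945,.32,0]);x/=np.linalg.norm(x);z=np.array([0,0,1.]);y=np.cross(z,x)
s=np.sqrt(.5)
W0=np.c_[x,y,z]                    # wedge standing
W1=np.c_[x,z,-y]                   # wedge lying on its sole
g=np.array([0,4,44])*1e-3; t=g+.023*np.array([0,-s,-s])   # TCP in the wedge frame
def tool(W,sy):
    a=W@[0,-s,-s]; yy=sy*W[:,0]; return np.c_[np.cross(yy,a),yy,a]
L=np.array([.405,.275,0])          # where the sole centre is laid
def tcp1(h): return L+W1@(t-np.array([0,-.023,.042]))+[0,0,h]
E
python3 - <<'E'
from p1 import *
def ik(p,Rm):
    j=bot.solve_ik(p,q(Rm)); return None if j is None else np.round(j,2).tolist()
for sy in (1,-1):
    T0=tool(W0,sy);T1=tool(W1,sy);a=T0[:,2];P=O+W0@t
    print(sy,"grasp",P.round(3),ik(P,T0),"pre",ik(P-.1*a,T0),ik(P-.1*a+[0,0,.12],T0),"lift",ik(P+[0,0,.1],T0),"lay",tcp1(0).round(3),ik(tcp1(.1),T1),ik(tcp1(0),T1),"back",ik(tcp1(0)-.1*T1[:,2],T1))
E
```

```text
1 grasp [0.405 0.273 0.028] [0.83, 0.81, -0.24, 0.97, -0.67, 2.23] pre [0.93, 0.79, -0.05, 1.25, -0.62, 2.34] [0.93, 0.66, 0.05, 1.47, -0.62, 2.34] lift [0.83, 0.67, -0.2, 1.16, -0.67, 2.23] lay [0.4   0.289 0.011] [0.02, 0.51, -0.55, 0.8, 0.74, 1.16] [0.02, 0.69, -0.6, 0.58, 0.74, 1.16] back [-0.11, 0.6, -0.5, 0.88, 0.69, 0.98]
-1 grasp [0.405 0.273 0.028] [0.83, 0.81, -0.24, 0.97, -0.67, -0.91] pre [0.93, 0.79, -0.05, 1.25, -0.62, -0.8] [0.93, 0.66, 0.05, 1.47, -0.62, -0.8] lift [0.83, 0.67, -0.2, 1.16, -0.67, -0.91] lay [0.4   0.289 0.011] [0.02, 0.51, -0.55, 0.8, 0.74, -1.99] [0.02, 0.69, -0.6, 0.58, 0.74, -1.99] back [-0.11, 0.6, -0.5, 0.88, 0.69, -2.16]
```

```bash
python3 - <<'E'
from p1 import *
T0=tool(W0,-1);T1=tool(W1,-1);a=T0[:,2];P=O+W0@t
bot.set_gripper(1.0)
bot.move_pose(P-.1*a+[0,0,.12],q(T0))
bot.move_linear(P-.1*a,.25)
print("c",bot.move_linear(P,.12,until_force=5))
bot.set_gripper(0.3,40)
print(bot.read_clock(),"w",bot.read_gripper_width(),bot.read_finger_force(),bot.read_position().round(4) if hasattr(bot.read_position(),'round') else bot.read_position())
bot.move_linear(P+[0,0,.11],.15)
w=wrist();cv2.imwrite("pics/lift.png",w[0][:,:,::-1])
print(bot.read_clock(),"w",bot.read_gripper_width(),bot.read_finger_force(),bot.read_ft_force())
bot.move_pose(tcp1(.12),q(T1))
print(bot.read_clock(),"w",bot.read_gripper_width(),bot.read_finger_force(),bot.read_ft_force())
bot.move_linear(tcp1(.012),.15)
print("touch",bot.move_linear(tcp1(-.006),.02,until_force=4),np.array(bot.read_position())-tcp1(0),bot.read_clock(),bot.read_ft_force())
E
```

```text
c False
13.1917 w 0.653146986830562 42.77680456638336 [0.4046 0.2737 0.0282]
14.125 w 0.6481917562158908 42.421724796295166 [-0.11054695  1.28403772 -1.69744507]
15.4 w 0.6511004089945753 42.670846581459045 [ 0.51722656  0.52374457 -1.22040971]
touch True [1.15956787e-04 7.97445978e-05 1.59924219e-03] 16.8583 [-0.35798215 -0.52584011  2.90049567]
```

```bash
python3 - <<'E'
from p1 import *
import pickle
T1=tool(W1,-1);a=T1[:,2]
bot.set_gripper(1.0); bot.wait(.1)
bot.move_linear(np.array(bot.read_position())-.10*a,.2)
yaw=np.arctan2(x[0],-x[1])  # tool y=+x
# tool y=(s,-c)
C=L
bot.move_pose([C[0],C[1],.16],q(down(yaw)))
w=wrist();pickle.dump(w,open("lie.pkl","wb"))
print(bot.read_clock(),bot.read_joint_positions(),np.round(yaw,3))
print(bot.search_frame("wrist","wedge")[:1])
cv2.imwrite("pics/lie.png",np.hstack([ortho(w,C[0],C[1],z,.08,400) for z in (.0386,0)]))
E
```

```text
21.275 [ 4.45389278e-01  2.79808475e-01 -4.55547165e-01  8.35694767e-01
  3.70038404e-05  1.68976562e+00] 1.897
[{'bbox': [224.9, 137.2, 63.9, 90.7], 'confidence': 0.91}]
```

View pics/lie.png

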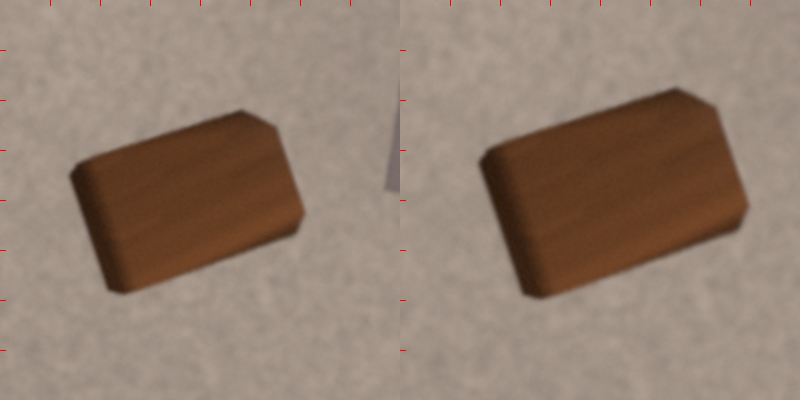

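The wedge lies flat on its sole, centred near (185,196) in the left panel, which is about (0.405,0.279). Now I'll pick it from above and set it on the foot block, tilted 10°.

```bash
cat > p2.py <<'E'
from h import *
S=np.array([.6318,-.1083,.106]);c,s=np.cos(np.radians(10)),np.sin(np.radians(10))
yw=np.array([-s,0,c]);T2=np.c_[[-c,0,-s],[0,1.,0],-yw]
E
python3 - <<'E'
from p2 import *
yaw=1.897;P=np.array([.4054,.2794,.006])
print(bot.solve_ik(S+yw*.006,q(T2)))
bot.move_linear([P[0],P[1],.06],.2)
print("c",bot.move_linear(P,.08,until_force=6))
bot.set_gripper(.3,40)
print(bot.read_clock(),bot.read_gripper_width(),bot.read_finger_force())
bot.move_linear([P[0],P[1],.27],.25)
bot.move_pose(S+yw*.006+[0,0,.16],q(T2))
w=wrist()
print(bot.read_clock(),bot.read_gripper_width(),bot.read_finger_force(),bot.read_ft_force())
bot.move_linear(S+yw*.006+[0,0,.02],.15)
print("touch",bot.move_linear(S+yw*.006-[0,0,.008],.02,until_force=4),np.array(bot.read_position())-(S+yw*.006),bot.read_clock(),bot.read_ft_force())
im=bot.camera("scene")[:,:,::-1];im2=bot.camera("wrist")[:,:,::-1]
cv2.imwrite("pics/pl.png",np.hstack([cv2.resize(im[130:270,170:310],(400,400),interpolation=cv2.INTER_CUBIC),cv2.resize(im2[60:300,130:370],(400,400))]))
E
```

```text
[-0.31068909  0.47222868 -0.31649153  0.61574227  0.05311179 -0.3062607 ]
c False
23.1833 0.6533596865945224 43.38087558746338
26.1833 0.6498816775049597 42.59880602359772 [ 0.95050253  0.7016405  -1.534315  ]
touch True [-1.06818449e-04  4.15309922e-05  1.23011440e-03] 28.1917 [-1.2297416  -0.37502713  5.97040628]
```

View pics/pl.png

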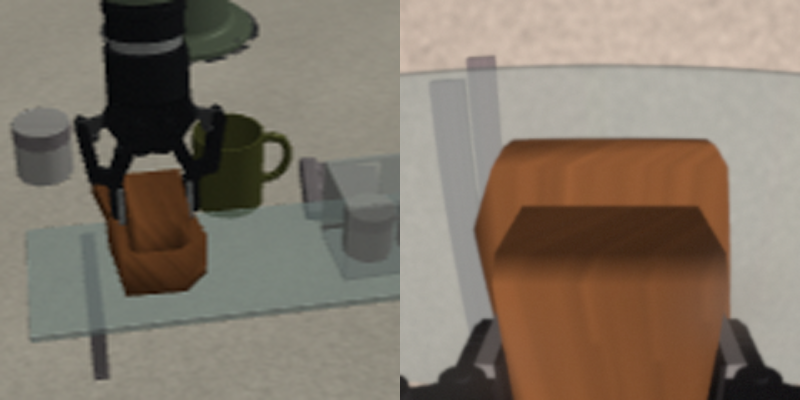

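```bash
python3 - <<'E'
from p2 import *
p=np.array(bot.read_position());Rm=rot(bot.read_tool_rot())
zw=np.array([c,0,s])
for n,P in [("foot near edge",[.5822,-.1083,.097]),("foot bottom",[.5822,-.1083,.066]),("sole thick edge",S-.042*zw),("top thick edge",S-.042*zw+.040*yw),("bevel",S-.036*zw+.045*yw)]:
    print(n,wproj(np.array(P),p,Rm).round(1))
for dx in (-.01,.01,.02): print(dx,wproj(S-.042*zw+dx*zw,p,Rm).round(1))
E
```

```text
foot near edge [255.3 156.9]
foot bottom [255.3 138.4]
sole thick edge [255.3 172.9]
top thick edge [255.2 198.7]
bevel [255.2 218. ]
-0.01 [255.3 153.9]
0.01 [255.3 191.4]
0.02 [255.3 209.1]
```

The wedge is seated on the foot block. Its thick end sits about 6 mm further out than nominal (raw row 185 against a predicted 173), which is within tolerance. Now I'll release it and look from above.

```bash
python3 - <<'E'
from p2 import *
import pickle
bot.set_gripper(.95); bot.wait(.2)
p=np.array(bot.read_position());print(p,bot.read_finger_force(),bot.read_ft_force())
bot.move_linear(p+yw*.07,.12)
bot.move_linear(p+yw*.13,.25)
bot.wait(.3)
w=wrist();pickle.dump(w,open("pl.pkl","wb"));print(bot.read_clock(),bot.search_frame("wrist","wedge")[:1],bot.search_frame("wrist","footblock")[:1])
a=ortho(w,.63,-.108,.144,.08,400);b=ortho(w,.63,-.108,.106,.08,400)
cv2.imwrite("pics/top2.png",cv2.convertScaleAbs(np.hstack([a,b]),alpha=1.4))
E
```

```text
[ 0.62956433 -0.10796675  0.11181289] 0.0 [ 0.07501438  0.16825639 -0.26262757]
30.3417 [{'bbox': [220.4, 147.2, 70.0, 100.6], 'confidence': 0.57}] [{'bbox': [205.8, 129.6, 93.5, 99.6], 'confidence': 0.76}]
```

View pics/top2.png

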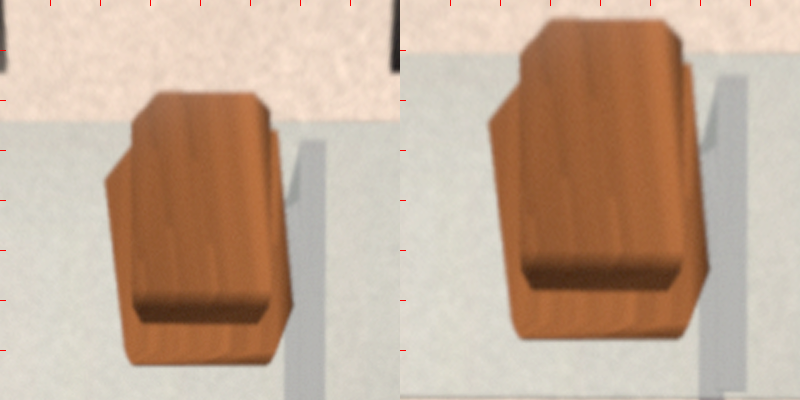

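Seen from above, the wedge sits centred and its top centre is about (0.631,-0.108). Next is the tin.

```bash
python3 - <<'E'
from h import *
D=down(np.pi/2);T=np.array([.3942,-.3053,.012]);G=np.array([.6306,-.1084,.156])
p=np.array(bot.read_position());bot.set_gripper(1.0)
bot.move_linear([p[0],p[1],.30],.25)
bot.move_pose([T[0],T[1],.16],q(D))
bot.move_linear([T[0],T[1],.07],.2)
print("c",bot.move_linear(T,.08,until_force=6))
bot.set_gripper(.3,30)
print(bot.read_clock(),bot.read_gripper_width(),bot.read_finger_force())
bot.move_linear([T[0],T[1],.27],.2)
bot.move_pose(G+[0,0,.10],q(D))
print(bot.read_gripper_width(),bot.read_finger_force(),bot.read_ft_force())
bot.move_linear(G+[0,0,.015],.12)
bot.wait(.2)
print("touch",bot.move_linear(G-[0,0,.008],.015,until_force=2.5),np.array(bot.read_position())-G,bot.read_clock(),bot.read_ft_force())
bot.set_gripper(.9);bot.wait(.2)
p=np.array(bot.read_position())
bot.move_linear(p+[0,0,.06],.08);bot.move_linear(p+[0,0,.14],.2)
bot.wait(.3)
w=wrist();s=bot.camera("scene")[:,:,::-1]
a=ortho(w,.63,-.108,.194,.08,400)
cv2.imwrite("pics/fin.png",cv2.convertScaleAbs(np.hstack([a,cv2.resize(s[150:250,180:280],(400,400),interpolation=cv2.INTER_CUBIC)]),alpha=1.3));print(bot.read_clock())
E
```

```text
c False
34.1917 0.552189158636404 30.638515949249268
0.5514355142953934 31.044185757637024 [-0.33640002 -0.49151084 -1.34779394]
touch True [-3.93066483e-05 -4.82276262e-05  1.69180499e-03] 38.7917 [-0.66876797 -0.40494825  4.51751262]
41.2417
```

View pics/fin.png

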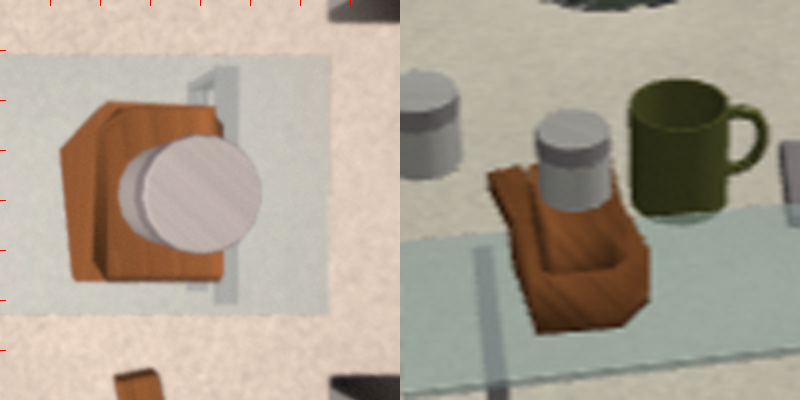

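The tin stands upright at (203,194) in the left panel, which is about (0.632,-0.109) and 2 mm from the top's centre. The gripper is clear of everything.

```bash
python3 -c "
from cell import bot
print(bot.close_job())"
```

```text
the job is handed in; nothing more can be done
None
```

The wedge sits centred on the foot block with its top level by eye, the tin stands upright about 2 mm from the middle of that top, and the job was handed in after about 41 s of robot time; the verdict was not reported back.

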